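Load a test cartridge under the reader's spring-closed flap

ROBOT

A 6-joint arm with a two-finger parallel gripper is mounted at the origin on a cart in front of the work surface, level with it; the furniture and walls round the work are solid. World frame = base frame: x ahead of the robot, y to its left, z up, the work surface at z = 0. Lengths are in mm, angles in rad, forces in N, time in s.
With the tool pointing down it reaches from about 375 to 925 mm from the base axis. Payload 5.7 kg.
Tool frame: the origin (TCP) lies at the very end of the fingers, on their centre line; the grasp point (between the pads) lies 19 mm behind it; z points along the fingers, y is the line along which they close (so a half turn about z gives the same grasp; the last joint's range is limited). The gripper opens to 85 mm and grips with 20 to 120 N. Pads are 22 mm wide; open, the fingers measure 114 mm over their backs; the gripper's body (76 mm by 85 mm) begins 54 mm behind the grasp point. The pads swing forward as they close: fully open they stand 13 mm farther back than shut.
Start: joints at [0.99, 0.359, 1.51, -0, 1.272, -0.115], TCP at [269.471, 536.049, 231.267] pointing down, gripper open.
Joint ranges: [-2.97, 2.97], [-1.01, 2.36], [0.21, 2.38], [-0.96, 4.11], [0.2, 2.71], [-2.98, 2.98]. Speed limits (rad/s): [2.39, 2.39, 3.14, 3.14, 3.14, 3.14].

INTERFACE

Orientations are given as a rotation vector (axis times angle).
In Python, from bench import arm, jaws, solve_ik, grab_frame, camera_info gives the robot as it stands. Calls block until the motion is done:
- arm.reach(position, orientation): joint-space move of the TCP to a pose.
- arm.move_linear(position, ori=None, v=150, max_force=None): straight line of the TCP; ori=None keeps the orientation; v is the mean speed in mm/s. With max_force (N) it stops when the force on the tool has changed by that much, and returns True; else False.
- arm.movej(angles): joint-space move.
- jaws.grip(opening): finger opening in mm; the grip force is fixed at half the most; returns when the fingers have stopped.
- arm.pause(seconds).
- solve_ik(position, orientation): joint angles nearest the present ones, or None.
- grab_frame(name): name is "scene" or "top" or "wrist"; returns the picture (420x560x3 uint8, red, green, blue); there is no depth.
- camera_info(name): a dict with "K" (3x3 intrinsics, pixels), "world_to_cam" (4x4, takes a point from world to camera coordinates). Camera axes: x right, y down, z forward; pixel columns grow to the right and rows downward; lengths in mm; the calibration is good to about 2 mm. The wrist camera is an equidistant fisheye: a pixel r from the principal point sees the ray r / f radians off the axis. A picture is of the moment at which its call begins: read the wrist's pose just before it. camera_info takes no time and is no camera call; for the wrist camera it gives the pose at the moment of the call.
A pose or a line that the arm cannot do raises arm.Unreachable and nothing moves.
- arm.sign_off(): hands the job in; it is judged then, once.
Readings, each from a call of its own:
- arm.get_time_s(): time.
- arm.get_joint_positions(): joint angles.
- arm.get_joint_velocities(): joint speeds.
- arm.get_effort(): joint torques, N m.
- arm.get_tool_pos(): TCP position.
- arm.get_tcp_rot(): TCP orientation.
- arm.get_wrist_force(): force on the tool from outside, world axes, zero at the start.
- arm.get_torque(): the same for the moment, N m.
- arm.get_gripper_width(): finger opening in mm.
- arm.get_grasp_force(): force on a finger pad.
Only numpy, scipy, OpenCV 4.12 (cv2) and the standard library are available. Lean on these libraries where they do the work, as an engineer would, in place of code of your own. Each camera call takes 0.05 s, during which the arm holds its last target. There are 200 camera calls.

TASK

Load the cartridge into the reader: with one fingertip press down the green wing so that the spring-closed dark flap stays up, and with the other fingertip push the cartridge by its blue tail in under the flap until it is fully home against the stop at the back. Then let the wing go, so that the flap springs fully shut behind the cartridge with only the blue tail left sticking out. Only press and push: do not lift or tip the cartridge, and leave the other things on the bench where they are.

Things in the scene. Friction and masses are not known exactly. Their poses are not given: they have to be found in the camera images.
- reader: White bench-top cartridge reader, fixed. Origin on the bench top, mid-channel, at the mouth of the bay; x points into the bay (away from the operator), y left, z up. The cartridge slides in +x on a grey deck (top z = 8 mm) that runs from x = -125 mm (open front) to the stop face at x = 54 mm. The 82 mm high instrument body behind the bay spans x = 60 to 126 mm, y = -52 to 52 mm.
- mouth (a point): Middle of the bay's mouth, on the deck (8 mm above the bench). The bay behind it is 48 mm wide and 54 mm deep. In front of it low white guides (18 mm above the bench) flare from 47 to 60 mm apart. Left of the channel a white wall (reader y = 34 to 40 mm, 33 mm high; its lugs 42 mm) carries the flap's shaft.
- flap (a joint): Angle of the spring-closed flap, rad: 0 shut, 0.72 fully up (stop). Dark cover and green wing are one rocker on a shaft along the reader's x at y = 42, z = 38 mm. Press the wing down and the cover, right of the shaft, rises; its free edge then stands up to 88 mm above the bench. The spring shuts it when the wing is let go.
- lip (a point): Middle of the drop lip at the front edge of the dark cover, moving with it. Shut, the lip hangs across the mouth (reader x = -4 to 0 mm) down to 25 mm above the bench and bars the cartridge's 34 mm high body; a 23 mm wide cut-out in its middle lets the tail through. The body passes beneath from 0.5 rad up.
- press_point (a point): Point on top of the green wing, half-way along it, 33 mm left of the shaft; moves with it. The wing is 4 mm thick: reader x = -149 to -27 mm, y = 44 to 88 mm when shut, top 37 mm above the bench, nothing beneath. Press and slide anywhere along it; it pushes back with about 5 N. A fingertip pressed down with its edge 26 mm from the shaft holds 0.55 rad at 21 mm above the bench, the stop at 13 mm.
- cartridge: Loose 90 g test cartridge on the deck before the flap: white body 50 x 44 x 26 mm high, foil on top; blue tail 18 mm wide, 22 mm high, 36 mm long behind it. Origin at the underside of the body's middle; x to its front (into the reader), z up. Fully home its front touches the stop: origin at reader x = 29 mm, end of tail at x = -32 mm.
- tail_end (a point): Middle of the flat end face of the cartridge's blue tail, the face to push, 61 mm behind the cartridge's origin and 11 mm above its underside (19 mm above the bench).
- stain_bottle: Small stain bottle with black cap, 27 mm across, 58 mm high, standing to the right of the reader; leave alone. Origin at its foot.
- timer: Small white timer, 60 x 64 x 19 mm, lying on the bench to the left; leave alone.
- slide_box: Blue box of slides, 88 x 98 x 38 mm, to the left; leave alone.
- marker: Red and white marker, 135 mm long, 16 mm thick, lying near the front edge of the bench; leave alone.
- beaker: Small clear beaker, 66 mm across, 78 mm high, to the left; leave alone. Origin at its foot.
There are look-alikes about, which are no part of the job. There is more than one size of the cartridge; the one meant has the size given above.

How it is judged (in metres and radians):
On the way, in this order (a step that is already met when the one before it is completed fails the run):
1. a finger presses the green wing and holds the flap up while the cartridge is still outside (value of joint flap above 0.45 rad and contact force between the fingers and flap above 0.3 N and x of cartridge in the frame of reader below -0.026 m), for 0.1 s.
2. with the wing still held down, the other finger pushes the cartridge in under the flap (value of joint flap above 0.4 rad and contact force between the fingers and flap above 0.3 N and contact force between the fingers and cartridge above 0.05 N and x of cartridge in the frame of reader above 0 m), for 0.05 s.
At the end, for the whole second after the job is handed in: The cartridge lies flat and straight in the bay, within 3 mm of its stop and at rest, and the flap is shut (below 0.05 rad) behind it (x of cartridge in the frame of reader above 0.026 m and z of cartridge in the frame of reader below 0.01 m and angle between the x axis of cartridge and the x axis of reader, either way round below 0.12 rad and value of joint flap below 0.05 rad and linear speed of cartridge below 0.01 m/s); the robot touches nothing.
It fails at once if the cartridge is lifted off the deck (more than 5 mm) or tipped (more than 0.2 rad) (z of cartridge in the frame of reader above 0.013 m or angle between cartridge's own z axis and vertical above 0.2 rad).
It fails at once if another thing on the bench is moved by more than 15 mm (distance of any of stain_bottle, timer, slide_box, marker, beaker from where it was at the start of the episode above 0.015 m).
It also fails if it takes over 32 s, if anything falls off the work surface, if the arm or the gripper's body presses on something with over 40 N, if the wrist force passes 120 N, or if a joint passes its speed limit or range.

## Working session

There is one attempt and no reset: what is moved stays moved. The work goes in short steps, each a Python script; the robot and the scene stay as the last script left them, time stands still between calls to the robot, and variables do not carry over. Pictures are saved under pics/ and viewed, at most 10 in all, crops included, and the job is handed in when it is done.

```bash
mkdir -p pics; ls
python3 - <<'E'
from bench import arm,grab_frame,camera_info
import cv2
for n in("top","scene"):
    f=grab_frame(n);cv2.imwrite(f"pics/{n}0.png",cv2.resize(f[:,:,::-1],(784,588),interpolation=cv2.INTER_CUBIC))
    c=camera_info(n);print(n,c["K"],c["world_to_cam"])
print(arm.get_tcp_rot(),arm.get_time_s())
E
```

```text
pics
top [[446.53670086   0.         278.00968326]
 [  0.         446.53670086 201.50154976]
 [  0.           0.           1.        ]] [[-1.24944798e-02 -9.99910792e-01  4.72197039e-03 -4.84467467e+01]
 [-9.96533539e-01  1.20635664e-02 -8.23126727e-02  5.49545507e+02]
 [ 8.22483659e-02 -5.73405589e-03 -9.96595368e-01  1.08600494e+03]
 [ 0.00000000e+00  0.00000000e+00  0.00000000e+00  1.00000000e+00]]
scene [[508.02057884   0.         275.80155036]
 [  0.         508.02057884 208.17716253]
 [  0.           0.           1.        ]] [[ 8.93446583e-01 -4.48558165e-01  2.34259738e-02 -5.16035488e+02]
 [-1.74102855e-01 -3.93914827e-01 -9.02507233e-01  1.18878262e+02]
 [ 4.14054827e-01  8.02263474e-01 -4.30037113e-01  9.74048068e+02]
 [ 0.00000000e+00  0.00000000e+00  0.00000000e+00  1.00000000e+00]]
[-7.24980543e-01 -3.05617849e+00  2.51136108e-03] 0.1
```

View pics/top0.png

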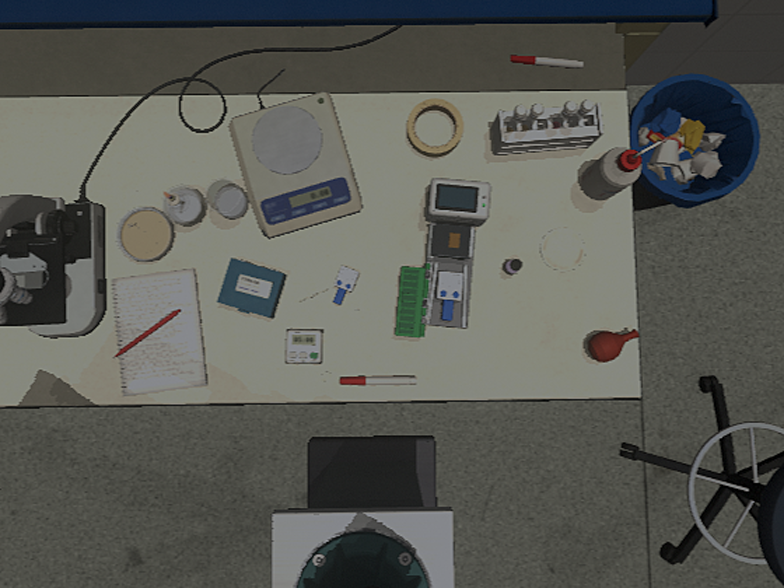

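View pics/scene0.png

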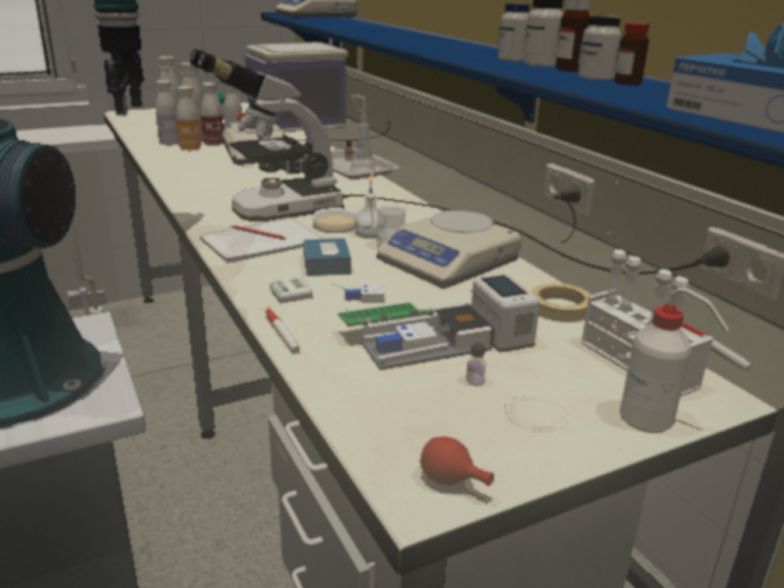

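The top view shows the reader at about (455,260) and the green wing at (411,300). Cartridge candidates are the one on the reader's deck at (449,295) and a small one on the bench at (345,285). There are two markers, at (377,380) and (546,61). The one on the deck fits the description, so I'll check it in a close crop.

Run:
```python
import cv2
from bench import grab_frame
f=grab_frame("top")[115:265,225:375]  # 150x150
cv2.imwrite("pics/crop.png",cv2.resize(f[:,:,::-1],(600,600),interpolation=cv2.INTER_CUBIC))
```

```text
(no output)
```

View pics/crop.png

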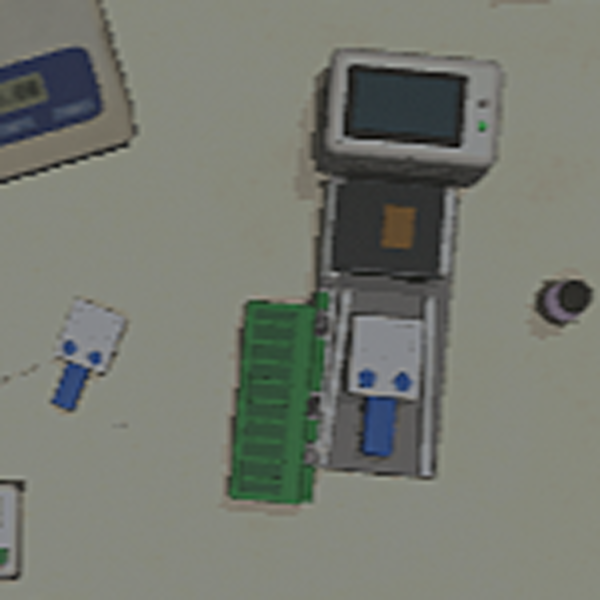

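The crop confirms it. The cartridge on the deck has body corners at about (357,317), (423,319), (349,393) and (419,399) and its tail end at (377,456). That scales to roughly 44 x 50 mm, while the one on the bench is clearly smaller. Next I fit the reader pose.

```bash
cat > h.py <<'E'
import numpy as np
from scipy.optimize import least_squares
from scipy.spatial.transform import Rotation as Rn
from bench import *
def px2w(u,v,z,cam="top"):
    c=camera_info(cam);K,T=np.array(c["K"]),np.array(c["world_to_cam"])
    d=T[:3,:3].T@np.linalg.solve(K,[u,v,1]);o=-T[:3,:3].T@T[:3,3]
    return o+d*(z-o[2])/d[2]
def w2px(p,cam="top"):
    c=camera_info(cam);T=np.array(c["world_to_cam"]);q=np.array(c["K"])@(T[:3,:3]@p+T[:3,3]);return q[:2]/q[2]
def fit(pts,x0):   # pts: (local xyz, crop uv) -> x,y,yaw
    def res(p):
        R=Rn.from_euler("z",p[2]).as_matrix()
        return np.concatenate([w2px(R@np.array(l)+[p[0],p[1],0])-(np.array(uv)/4+[224.6,114.6]) for l,uv in pts])
    return least_squares(res,x0,loss="soft_l1")
def ori(yaw,t): # tool z forward-tilted by t, tool y along reader y
    z=np.array([np.sin(t),0,-np.cos(t)]);y=np.array([0,1,0]);x=np.cross(y,z)
    return (Rn.from_euler("z",yaw)*Rn.from_matrix(np.c_[x,y,z])).as_rotvec()
E
python3 - <<'E'
from h import *
np.set_printoptions(precision=3,suppress=True)
rd=[((-27,88,37),(247,301)),((-149,88,37),(229,498)),((126,52,82),(332,50)),((126,-52,82),(502,62)),((60,-52,82),(494,165)),((60,52,82),(325,153))]
s=fit(rd,[550,-120,-.1]);print(s.x,s.fun.reshape(-1,2))
ca=[((25,22,34),(357,317)),((25,-22,34),(424,319)),((-25,22,34),(349,393)),((-25,-22,34),(419,399)),((-61,9,30),(363,455)),((-61,-9,30),(393,457))]
c=fit(ca,[500,-120,-.1]);print(c.x,c.fun.reshape(-1,2))
R=Rn.from_euler("z",s.x[2]).as_matrix();print("cart in reader",R.T[:2,:2]@(c.x[:2]-s.x[:2]),c.x[2]-s.x[2])
for t in(.1,.2,.3):
  for xr in(-130,-44):
    p=R@[xr,35,0]+[s.x[0],s.x[1],17]
    print(t,xr,p,solve_ik(p,ori(s.x[2],t)),solve_ik(p+[0,0,100],ori(s.x[2],t)))
E
```

```text
[ 593.93  -165.948   -0.101] [[-0.119  0.101]
 [ 0.016  0.498]
 [-0.305 -1.417]
 [ 0.664 -0.567]
 [ 0.571  0.941]
 [-0.869  0.064]]
[ 541.065 -161.554   94.149] [[-0.62  -0.922]
 [ 0.435  0.122]
 [-0.247  0.28 ]
 [ 0.125  0.331]
 [ 0.223 -0.084]
 [ 0.027  0.051]]
cart in reader [-53.038  -0.97 ] 94.25005017784449
0.1 -130 [ 468.131 -117.992   17.   ] [-0.414  0.484  2.048  0.062  0.516 -1.937] [-0.414  0.296  1.967  0.044  0.784 -1.913]
0.1 -44 [ 553.691 -126.681   17.   ] [-0.364  0.554  1.859  0.044  0.632 -1.867] [-0.364  0.399  1.787  0.034  0.859 -1.854]
0.2 -130 [ 468.131 -117.992   17.   ] [-0.442  0.469  2.13   0.19   0.359 -2.084] [-0.442  0.262  2.046  0.11   0.648 -1.994]
0.2 -44 [ 553.691 -126.681   17.   ] [-0.383  0.533  1.944  0.121  0.475 -1.955] [-0.383  0.363  1.871  0.084  0.717 -1.911]
0.3 -130 [ 468.131 -117.992   17.   ] [-0.475  0.469  2.214  0.549  0.208 -2.469] [-0.475  0.237  2.127  0.223  0.509 -2.125]
0.3 -44 [ 553.691 -126.681   17.   ] [-0.405  0.524  2.028  0.289  0.316 -2.138] [-0.405  0.336  1.954  0.165  0.57  -2.001]
```

The fit is good: residuals are under 1.5 px and the cartridge sits straight, about -53 mm in reader x. I'll hover over it and look.

```bash
cat >> h.py <<'E'
RD=np.array([593.93,-165.948]);YAW=-.101;T=.2
RR=Rn.from_euler("z",YAW).as_matrix()
def W(x,y,z): return RR@np.array([x,y,0.])+[RD[0],RD[1],z]
def inR(p): return RR.T@(np.array(p)-[RD[0],RD[1],0])
E
python3 - <<'E'
from h import *
import cv2
jaws.grip(61)
arm.reach(W(-140,37.5,150),ori(YAW,T))
arm.move_linear(W(-136,37.5,65))
print(inR(arm.get_tool_pos()),arm.get_gripper_width(),arm.get_wrist_force(),arm.get_time_s())
c=camera_info("wrist");print(c)
f=grab_frame("wrist");cv2.imwrite("pics/w1.png",cv2.resize(f[:,:,::-1],(784,588),interpolation=cv2.INTER_CUBIC))
E
```

```text
[-135.63082036   37.58680749   65.27477305] 61.07758675583793 [ 0.84318554 -0.2305283  -0.20387505] 3.6583
{'K': array([[325.1922621 ,   0.        , 275.12018802],
       [  0.        , 325.1922621 , 206.75263031],
       [  0.        ,   0.        ,   1.        ]]), 'world_to_cam': array([[ 9.92466504e-02,  9.95062615e-01, -7.03530914e-04,
         6.81066886e+01],
       [ 8.83339365e-01, -8.77779315e-02,  4.60441746e-01,
        -4.21198564e+02],
       [ 4.58106613e-01, -4.63187575e-02, -8.87689644e-01,
        -4.10190618e+00],
       [ 0.00000000e+00,  0.00000000e+00,  0.00000000e+00,
         1.00000000e+00]])}
```

View pics/w1.png

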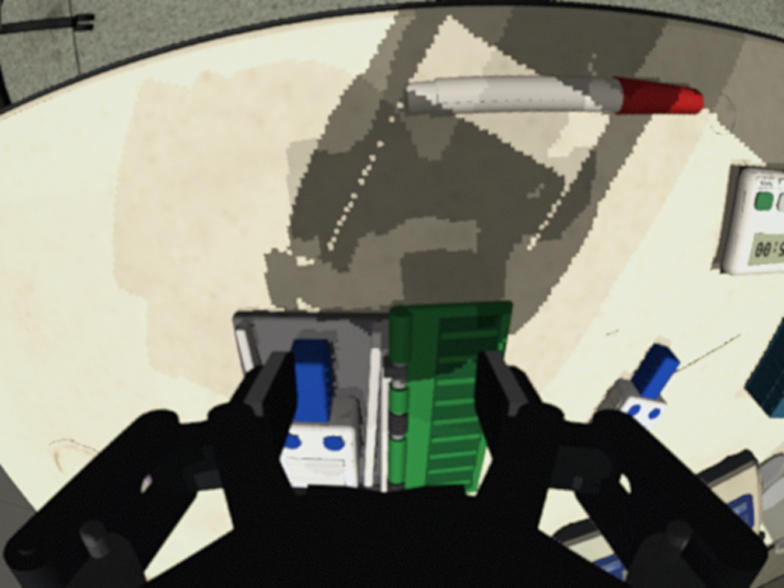

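The wrist view shows the tail end at about (312,343), the wing's rear corners at (392,307) and (512,302), and the fingertips at about (272,355) and (500,352). I'll convert these and check them against the fit.

```bash
cat >> h.py <<'E'
def ray(u,v,c):
    K=c["K"];T=np.array(c["world_to_cam"]);a=np.array([u-K[0][2],v-K[1][2]])/K[0][0];r=np.linalg.norm(a)
    return -T[:3,:3].T@T[:3,3],T[:3,:3].T@np.r_[np.sin(r)*a/r,np.cos(r)]
def wpx(u,v,z):
    o,d=ray(u,v,camera_info("wrist"));return o+d*(z-o[2])/d[2]
def proj(p):
    c=camera_info("wrist");T=np.array(c["world_to_cam"]);q=T[:3,:3]@p+T[:3,3];th=np.arctan2(np.hypot(q[0],q[1]),q[2])
    return np.array([c["K"][0][2],c["K"][1][2]])+c["K"][0][0]*th*q[:2]/np.hypot(q[0],q[1])
E
python3 - <<'E'
from h import *
np.set_printoptions(precision=1,suppress=True)
k=560/784
for n,u,v,z in[("tail L corner",330,343,30),("tail R corner",294,342,30),("wing outer",512,302,37),("guide R end",235,315,18),("body R",281,485,34)]:
    print(n,inR(wpx(u*k,v*k,z)))
p=arm.get_tool_pos();R=Rn.from_rotvec(arm.get_tcp_rot()).as_matrix();print(inR(R[:,1]+[*RD,0]))
for b in(0,5,10):
  for s in(1,-1):
    for xs in(11,-11): print(b,s,xs,proj(p+R@[xs,s*30.5,-b])/k)
c=camera_info("wrist")
print(inR(ray(0,0,c)[0]))
E
```

```text
tail L corner [-122.1   14.1   30. ]
tail R corner [-122.3   -1.6   30. ]
wing outer [-146.1   88.    37. ]
guide R end [-128.4  -31.1   18. ]
body R [-27.1 -20.2  34. ]
[-0.  1. -0.]
0 1 11 [474. 340.]
0 1 -11 [469.4 396.4]
0 -1 11 [294.7 339.7]
0 -1 -11 [299.2 396.1]
5 1 11 [476.7 345.7]
5 1 -11 [471.7 403.3]
5 -1 11 [291.9 345.4]
5 -1 -11 [296.8 403. ]
10 1 11 [479.6 351.7]
10 1 -11 [474.2 410.6]
10 -1 11 [289.  351.5]
10 -1 -11 [294.3 410.3]
[-231.5   37.7  190.7]
```

The tail's near edge in the wrist view is its lower edge (z = 8). That puts the tail end at x ≈ -108, y ≈ 2, compared with -114, -1 from the top camera. The fingertips clear it by at least 6 mm. Now I touch the wing to calibrate tip height.

Run:
```python
from h import *
np.set_printoptions(precision=2,suppress=True)
arm.move_linear(W(-132.5,37.5,48));arm.pause(.2)
print(arm.get_wrist_force())
h=arm.move_linear(W(-132.5,37.5,15),v=25,max_force=2.5)
arm.pause(.1);print(h,inR(arm.get_tool_pos()),arm.get_wrist_force(),arm.get_time_s())
```

```text
[-0.18 -0.08 -0.1 ]
True [-132.53   37.53   31.9 ] [ 1.23 -0.12  2.3 ] 5.0167
```

Run:
```python
from h import *
import cv2
np.set_printoptions(precision=2,suppress=True)
h=arm.move_linear(W(-132.5,37.5,11),v=50,max_force=20)
arm.pause(.2);print(h,inR(arm.get_tool_pos()),arm.get_wrist_force(),arm.get_time_s())
a=grab_frame("scene")[180:300,220:420];b=grab_frame("wrist")[180:420,140:420]
im=np.hstack([cv2.resize(a,(400,240)),cv2.resize(b,(350,300))[:240]])
a=cv2.resize(a,(500,300),interpolation=cv2.INTER_CUBIC);b=cv2.resize(b,(280,240))
im=np.zeros((300,780,3),np.uint8);im[:,:500]=a;im[:240,500:]=b
cv2.imwrite("pics/p2.png",im[:,:,::-1])
```

```text
False [-132.57   37.75   11.13] [1.82 4.29 1.85] 5.7833
```

View pics/p2.png

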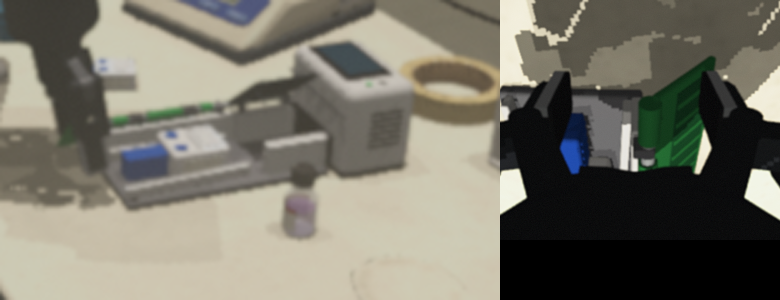

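The flap is up, with the dark cover raised in the scene view, and the finger stands behind the blue tail. I'll push now.

Run:
```python
from h import *
import cv2
np.set_printoptions(precision=2,suppress=True)
for x,v,m in((-95,40,12),(-52,40,12),(-25,12,8)):
    h=arm.move_linear(W(x,37.5,11),v=v,max_force=m)
    print(h,inR(arm.get_tool_pos()),RR.T@arm.get_wrist_force(),arm.get_time_s())
    if h: break
a=grab_frame("scene")[180:300,220:420];b=grab_frame("top")[115:235,265:375]
im=np.zeros((300,780,3),np.uint8);im[:,:500]=cv2.resize(a,(500,300),interpolation=cv2.INTER_CUBIC);im[:,500:775]=cv2.resize(b,(275,300))
cv2.imwrite("pics/p3.png",im[:,:,::-1])
```

```text
False [-94.45  37.37  11.18] [-1.13  3.84  1.81] 6.975
False [-51.57  37.39  11.19] [-0.91  3.08  2.09] 8.2
True [-38.29  37.77  10.61] [-1.09  0.32  5.25] 9.4833
```

View pics/p3.png

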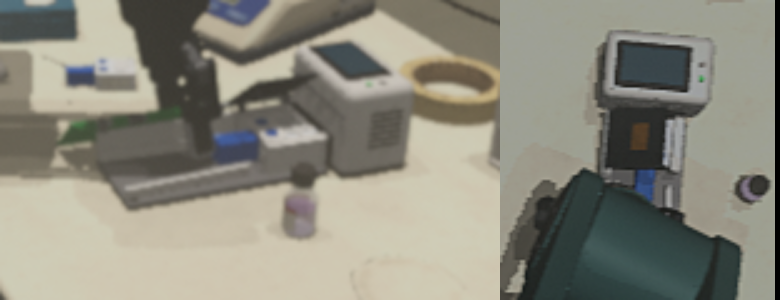

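The cartridge looks fully in or nearly so: the tail is at (237,147) and the body is alongside the bay wall. I'll press once more to make sure it's against the stop.

Run:
```python
from h import *
np.set_printoptions(precision=2,suppress=True)
for i in range(8):
    p=inR(arm.get_tool_pos())
    h=arm.move_linear(W(-38+i*1.0,37.5,11),v=10,max_force=15);arm.pause(.15)
    f=RR.T@arm.get_wrist_force();print(h,inR(arm.get_tool_pos()),f,arm.get_time_s())
    if h or f[0]<-8: break
```

```text
False [-38.39  37.74  10.79] [-0.81  3.38  1.44] 10.2333
False [-38.22  37.78  10.63] [-4.39  2.79  2.7 ] 10.6333
False [-38.12  37.81  10.54] [-6.47  1.44  5.76] 11.0333
False [-38.01  37.89  10.47] [-10.27   0.1    8.85] 11.4333
```

It's against a firm stop: force rises to 10 N with no further travel. I'll back off and release the wing.

Run:
```python
from h import *
import cv2
arm.move_linear(W(-48,37.5,11),v=40)
arm.move_linear(W(-48,37.5,45),v=40)
arm.move_linear(W(-75,37.5,130),v=120)
arm.reach(W(-120,250,200),ori(YAW,T));arm.pause(.3)
print(arm.get_wrist_force(),arm.get_time_s())
a=grab_frame("scene")[180:300,220:420];b=grab_frame("top")[115:235,265:375]
im=np.zeros((300,780,3),np.uint8);im[:,:500]=cv2.resize(a,(500,300),interpolation=cv2.INTER_CUBIC);im[:,500:775]=cv2.resize(b,(275,300))
cv2.imwrite("pics/p4.png",im[:,:,::-1])
```

```text
[-0.45374212  0.27824986  0.54845712] 15.0083
```

View pics/p4.png

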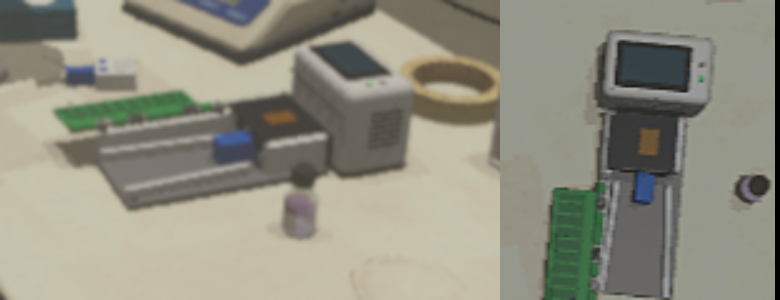

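The flap is shut, with the cover level and the wing flat. Only the blue tail sticks out, at (645,187) in the right-hand picture, and nothing else has moved.

```bash
python3 -c "
from bench import arm
print(arm.sign_off())"
```

```text
the job is handed in; nothing more can be done
None
```

The cartridge is home against the stop, the flap has sprung shut with only the blue tail showing, and the job was handed in at about 15 s; no verdict came back.

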